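# Load the desiccant tin from the turner into the grain dispenser's lid

### The arm

A 6-joint arm with a two-finger parallel gripper is mounted at the origin on the work surface. World frame = base frame: x ahead of the robot, y to its left, z up, the work surface at z = 0. Lengths are in m, angles in rad, forces in N, time in s.
With the tool pointing down it reaches from about 0.275 to 1 m from the base axis. Payload 8.4 kg.
Tool frame: the origin (TCP) lies between the finger pads; the fingertips stand 19 mm ahead of it and the grasp point (between the pads) is the TCP; z points along the fingers, y is the direction in which the jaws open and shut (so a half turn about z gives the same grasp; the last joint's range is limited). The gripper opens to 85 mm and grips with 20 to 120 N. Pads are 22 mm wide; open, the fingers measure 114 mm over their backs; the gripper's body (76 mm by 85 mm) begins 54 mm behind the grasp point. The pads swing forward as they close: fully open they stand 13 mm farther back than shut.
Start: joints at [-1.321, 0.353, 1.633, -0, 1.155, -0.002], TCP at [0.156, -0.605, 0.25] pointing down, gripper open.
Joint ranges: [-2.63, 2.63], [-0.92, 2.1], [0.06, 2.66], [-1.3, 4.44], [0, 2.69], [-3.02, 3.02]. Speed limits (rad/s): [2.22, 2.22, 2.79, 3.14, 3.14, 3.14].

### API

Orientations are given as a unit quaternion [x, y, z, w].
In Python, from rig import arm, viewer, job gives the robot as it stands.
- The arm moves only by the shell command python3 -m creep 'ROWS'. ROWS is JSON, a list that holds one entry, the list of rows, each a list of 5 numbers: the shift along the tool's x, y, z in units of 40 mm (1.0 is 40 mm), then the turn about the tool's z in rad, then the closure, from 0 (fully open) to 1 (shut). A call has 1 to 8 rows; each row is the pose to reach, as a shift and turn from the pose commanded when the call began, along the tool's axes at that moment; what a row does not reach only later rows make up. A row lasts 1/12 s, in which the tool goes at most 41.7 mm and 7.16 degrees, less where a joint would pass 70% of its speed; a pose out of reach is approached as far as the arm can. A call with a gripper value outside its range is refused whole. The fingers move at their own pace and stop on an object; the grip force is fixed at half the most. Time passes only in rows, so rows that repeat a pose let the fingers close. It gives the time, the measured TCP pose, the force and the opening at its end, in the units of the state.
- arm.state(): the state, without advancing time (a new reading comes with each control period).
- viewer.get_image(name): name is "scene" or "top"; returns a dict with "pixels" (384x512x3 uint8, red, green, blue), "fx", "fy", "cx", "cy" (pixels), "eye" and "rotation" of the camera in the world. Camera axes: x right, y down, z forward; pixel columns grow to the right and rows downward; lengths in m; the calibration is good to about 2 mm. A picture is of the moment at which its call begins. There is no depth.
- job.sign_off(): hands the job in, once; it reports no verdict.
The state is a dict: "t": time; "joint_positions": joint angles; "joint_velocities": joint speeds; "joint_torque": joint torques, N m; "eef_pos": TCP position; "ee_rot": TCP orientation; "wrist_force": force on the tool from outside, world axes, zero at the start; "ft_torque": the same for the moment, N m; "finger_gap": finger opening in m.
Only numpy, scipy, OpenCV 4.12 (cv2) and the standard library are available. Lean on these libraries where they do the work, as an engineer would, in place of code of your own. Each camera call takes 0.05 s, during which the arm holds its last target.

### The job

The freshly dried desiccant tin stands on the blade of the turner: without touching the tin with the gripper, lift it on the turner, carry it level to the red grain dispenser and load it into the open carrier on the dispenser's lid. Bring it in above the two front posts, push it gently back against the sprung plate, lower it behind the posts so that it lies flat on the ledges, then draw the turner out and stand it back on the counter. Do not force the carrier, do not press the dispenser's lever and leave everything else alone.

Things in the scene. Friction and masses are not known exactly. Their poses are not given: they have to be found in the camera images.
- turner: Offset turner, steel blade, black handle, 160 g. Origin: underside of the blade, which stands flat on the counter; x to the blade's tip, z up. Blade 30 mm wide, 3 mm thick, x = -34 to +20 mm. At x = -34 mm the neck rises straight from the blade (26 mm wide, 24 mm high): the shoulder that pushes the tin. It then slants up and back to the handle.
- turner_grip (a point): Middle of the turner's handle, x = -100, z = +46 mm in the turner's frame, same axes. The handle is a level bar 16 mm wide and high, x = -166 to -56 mm; pinch it from above across its width (turner's y). Its end hook of 8 mm wire, x = -198 mm at most, bends down to the counter, so the turner stands level on blade and hook.
- tin: Flat round metal desiccant tin, perforated top, 60 mm diameter, 15 mm high, 70 to 130 g, loose on the turner's blade. Its centre starts within 4 mm of the turner's origin in x and y, so 1 to 8 mm off the turner's neck; it slides back to the neck when pushed. Origin: centre of its underside, z up.
- dispenser: Red plastic grain dispenser, fixed, 190 mm deep, 184 mm wide, lid top 230 mm above the counter. Origin: under its centre; x from its front (towards the robot) to its rear, z up. An open white tin carrier sits on the front half of its lid, on the middle line, loaded from the front along +x. Tin and turner must not press the dispenser or carrier with more than 15 N.
- seat (a point): Point on the dispenser (x = -40, y = 0, z = 244 mm there, same axes): underside centre of a seated tin IF the carrier is set fully forward. The carrier is screwed down in slots and stands 0 to 25 mm farther in (+x); how far is NOT reported: see or feel it. The seat height is exact. 'Seat' in the other entries is the true seat, moved with the carrier.
- ledges (a point): On the dispenser, 7 mm below seat, marks the channel. Either side of it a ledge, y = +-23 to +-35 mm, carries the tin's rim 14 mm above the lid: the channel between is 46 mm wide and 14 mm deep, free for the blade. Side walls 64 mm apart, 18 mm above the ledges, from x = -20 mm of the seat inward; in front they flare to 83 mm at x = -50 mm.
- posts (a point): On the dispenser, 19.7 mm in front of seat at ledge height (moves in with the carrier, unreported). Two steel posts, 6 mm thick, at y = +-26.5 mm, stand 5 mm above the ledges; the blade passes between them. A seated tin touches both from behind, so it must come in more than 5 mm above the ledges and be lowered behind them.
- plate_ref (a point): On the dispenser, 26 mm behind seat, 14 mm above the ledges (moves in with the carrier, unreported): slick upright plate, 24 mm wide, to 27 mm above the ledges, on a spring. The tin meets it 4 mm before the seat. Spring about 1 N + 0.9 N/mm: 4.5 N with the tin just clear of the posts, 7 N at its firm stop 3 mm farther. It then holds the seated tin against the posts with 4.5 N.
- lever (a joint): Press lever under the dispenser's chute, a grey paddle 40 mm wide, 68 mm in front of the dispenser's origin, 44 to 106 mm above the counter: 0 rad at rest, up to 0.4 rad when pressed towards the rear. Not to be pressed.
- bowl: Beech bowl, 130 mm wide, 50 mm high, stands by; origin under its centre.
- canister: White ceramic canister with lid and silicone seal, 108 mm wide, 158 mm high, stands by; origin under its centre.
- stopper: Glass carafe stopper standing on its head, 42 mm wide, 45 mm high, stands by; origin under its centre.
- carafe: Glass carafe, 100 mm wide, 185 mm high, stands by; origin under its centre.
- salt_jar: Small jar with steel cap, 44 mm wide, 65 mm high, stands by; origin under its centre.
- tong: Steel tong lying on the counter, about 260 mm long along its x, 70 mm wide, 16 mm high, stands by; origin under its middle.
- spoon: Wooden spoon lying on the counter along its x, stands by.

How it is judged:
On the way, in this order (a step that is already met when the one before it is completed fails the run):
1. the tin rides on the held turner alone, lifted at least 8 cm off the counter and level (height (world z) of tin above 0.08 m and angle between tin's own z axis and vertical below 0.2 rad and contact force between tin and turner above 0.15 N and contact force between turner and the fingers above 1 N and contact force between tin and dispenser below 0.05 N), for 0.3 s.
2. the tin, on the held turner's blade and above the posts, is pressed against the sprung plate in the carrier with at least 3 N (contact force between tin and dispenser above 3 N and contact force between tin and turner above 2 N and z of tin in the frame of dispenser above 0.2475 m and x of tin in the frame of dispenser above -0.046 m and angle between tin's own z axis and vertical below 0.2 rad), for 0.05 s.
3. the tin lies flat on the ledges behind the posts, held by the sprung plate, and the turner is clear of it (z of tin in the frame of dispenser between 0.241 and 0.246 m and angle between tin's own z axis and vertical below 0.06 rad and contact force between tin and dispenser above 1 N and contact force between tin and turner below 0.05 N and horizontal distance between tin and turner above 0.075 m), for 0.2 s.
At the end, for the whole second after the job is handed in: The tin lies flat on the carrier's ledges (height within -3/+2 mm, tilt under 0.06 rad), behind the posts and on the middle line within 4 mm, pressed by the plate; the turner stands on the counter on blade and hook (origin under 8 mm, tilt under 0.12 rad); both at rest (z of tin in the frame of dispenser between 0.241 and 0.246 m and x of tin in the frame of dispenser between -0.043 and -0.012 m and y of tin in the frame of dispenser between -0.004 and 0.004 m and angle between tin's own z axis and vertical below 0.06 rad and linear speed of each of tin, turner below 0.02 m/s and contact force between tin and dispenser above 1 N and height (world z) of turner below 0.008 m and angle between turner's own z axis and vertical below 0.12 rad); the robot touches nothing.
It fails at once if the gripper or arm touches the tin (contact force between tin and the fingers above 0.3 N or contact force between tin and the arm above 0.3 N).
It fails at once if the tin tilts by more than 0.26 rad (15 degrees) (angle between tin's own z axis and vertical above 0.26 rad).
It fails at once if the tin, the turner or the robot presses on the dispenser or its carrier with more than 15 N (contact force between any of tin, turner, the fingers, the arm and dispenser above 15 N).
It fails at once if the dispenser's lever is pressed (value of joint lever above 0.12 rad).
It fails at once if a bystander is moved by more than 15 mm (distance of any of bowl, canister, stopper, carafe, salt_jar, tong, spoon from where it was at the start of the episode above 0.015 m).
It also fails if it takes over 69 s, if anything falls off the work surface, if the arm or the gripper's body presses on something with over 40 N, if the wrist force passes 120 N, or if a joint passes its speed limit or range.

## Working session

There is one attempt and no reset: what is moved stays moved. The work goes in short steps, Python scripts to look and compute and a shell command to move; the robot and the scene stay as the last step left them, time stands still between calls to the robot, and variables do not carry over. Pictures are saved under pics/ and viewed, and the job is handed in when it is done.

```bash
ls; mkdir -p pics; python3 - <<'E'
from rig import arm, viewer, job
import cv2
s=arm.state()
for k,v in s.items(): print(k,v)
for n in("scene","top"):
    d=viewer.get_image(n)
    cv2.imwrite(f"pics/{n}0.png",d["pixels"][:,:,::-1])
    print(n,{k:v for k,v in d.items() if k!="pixels"})
E
```

```text
pics
t 0.0
joint_positions [-1.32141056e+00  3.53670392e-01  1.63412862e+00 -5.81016514e-06
  1.15517571e+00 -2.36901923e-03]
joint_velocities [ 0.00118228 -0.00059221 -0.00067001  0.00031713 -0.0003808   0.00066592]
joint_torque [ 2.02737894e-03 -6.05245829e+01 -3.42061579e+01  3.08174981e-05
  9.25484608e-03 -4.36365482e-06]
eef_pos [ 0.15559844 -0.60486747  0.24955012]
ee_rot [ 9.92087513e-01  1.25546366e-01 -8.77683450e-05 -6.85442538e-04]
wrist_force [ 0.35397781 -0.35458768  0.4280667 ]
ft_torque [ 0.02267838 -0.04542637 -0.02463409]
finger_gap 0.08537414614077012
scene {'fx': 376.24658807204594, 'fy': 376.24658807204594, 'cx': 254.32685754045735, 'cy': 190.3996138084253, 'eye': array([ 1.24394229, -0.1674261 ,  0.90011204]), 'rotation': array([ 0.71758565,  0.58375388, -0.23398315, -0.29925595])}
top {'fx': 394.0299149451918, 'fy': 394.0299149451918, 'cx': 252.2875310412267, 'cy': 191.53038032252584, 'eye': array([ 3.08179477e-01, -1.29062887e-03,  1.51354188e+00]), 'rotation': array([-0.69437397,  0.71462281, -0.0515365 ,  0.06710454])}
```

View pics/scene0.png

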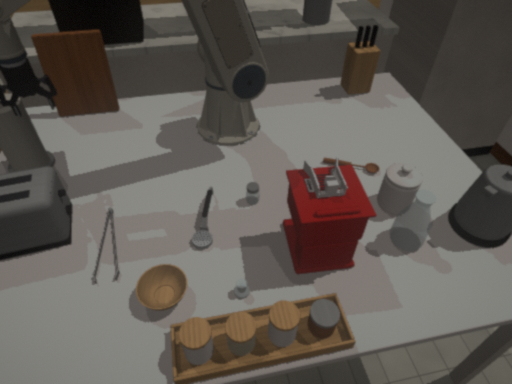

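View pics/top0.png

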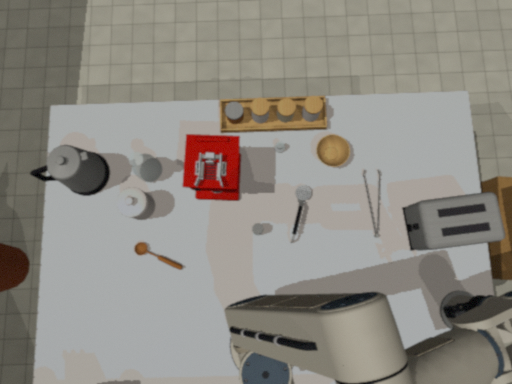

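The top view shows the turner at about (300,215), with the tin at (304,192). The dispenser is at (212,167) with its carrier at (210,168). Next I'll enlarge both.

```bash
cat > h.py <<'E'
from rig import arm, viewer, job
import cv2, numpy as np
from scipy.spatial.transform import Rotation as R
from scipy.optimize import least_squares
def get(n): return viewer.get_image(n)
def proj(d,P):
    P=np.atleast_2d(P); c=R.from_quat(d["rotation"]).inv().apply(P-d["eye"])
    return np.c_[d["fx"]*c[:,0]/c[:,2]+d["cx"], d["fy"]*c[:,1]/c[:,2]+d["cy"]]
def back(d,u,v,z):
    r=R.from_quat(d["rotation"]).apply([(u-d["cx"])/d["fx"],(v-d["cy"])/d["fy"],1.])
    return d["eye"]+r*(z-d["eye"][2])/r[2]
def crop(d,name,u0,v0,u1,v1,k):
    p=d["pixels"][v0:v1,u0:u1,::-1]
    p=cv2.resize(p,None,fx=k,fy=k,interpolation=cv2.INTER_CUBIC)
    for u in range((u0//10+1)*10,u1,10):
        cv2.line(p,(int((u-u0+.5)*k),0),(int((u-u0+.5)*k),6),(255,0,255),1); cv2.putText(p,str(u),(int((u-u0+.5)*k)-10,16),0,.35,(255,0,255),1)
    for v in range((v0//10+1)*10,v1,10):
        cv2.line(p,(0,int((v-v0+.5)*k)),(6,int((v-v0+.5)*k)),(255,0,255),1); cv2.putText(p,str(v),(8,int((v-v0+.5)*k)+4),0,.35,(255,0,255),1)
    cv2.imwrite(f"pics/{name}.png",p)
E
python3 - <<'E'
from h import *
t=get("top"); s=get("scene")
np.savez("/tmp/i0.npz",t=t["pixels"],s=s["pixels"])
crop(t,"t_turner",280,175,325,250,8)
crop(t,"t_disp",175,125,250,210,7)
crop(s,"s_disp",275,150,375,275,5-1)
crop(s,"s_turner",180,180,230,255,8)
for p in [(304,192),(296,240)]: print(back(t,*p,0.02))
print(back(t,212,167,.23))
E
```

```text
[ 0.55401926 -0.1697886   0.02      ]
[ 0.37226681 -0.13096233  0.02      ]
[0.61370698 0.15680245 0.23      ]
```

View pics/t_turner.png

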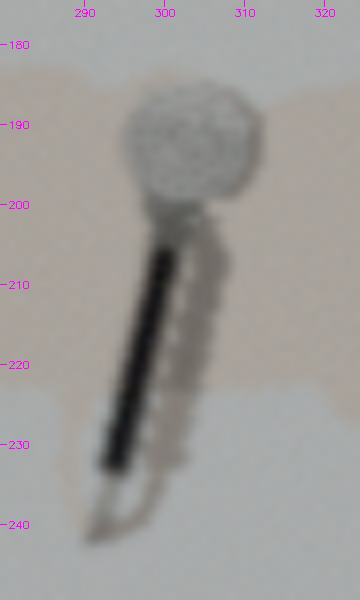

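View pics/t_disp.png

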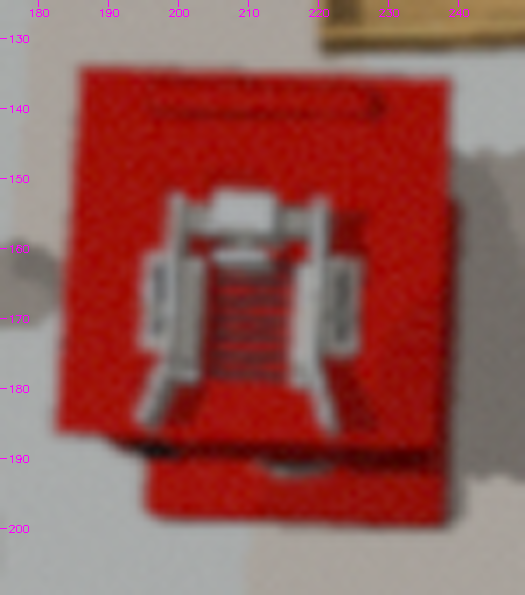

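View pics/s_disp.png

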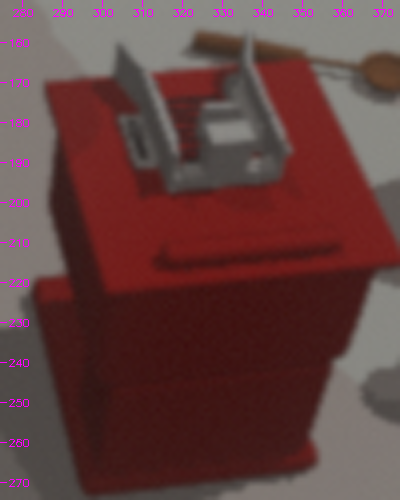

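View pics/s_turner.png

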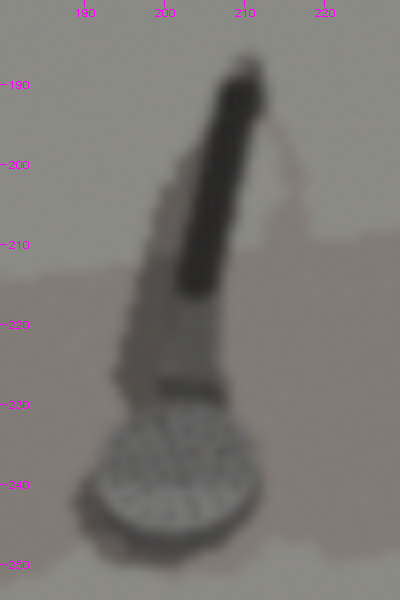

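```bash
python3 - <<'E'
from h import *
t=get("top"); s=get("scene")
crop(t,"t_car",188,145,232,192,12)
crop(s,"s_car",298,154,352,202,12)
def dark(d,u0,v0,u1,v1,th):
    p=d["pixels"][v0:v1,u0:u1].astype(float).mean(2)
    m=(p<th).astype(np.uint8); n,l,st,c=cv2.connectedComponentsWithStats(m)
    k=1+np.argmax(st[1:,4]); ys,xs=np.where(l==k)
    r=cv2.minAreaRect(np.c_[xs+u0,ys+v0].astype(np.float32)); print(c[k]+[u0,v0],r,cv2.boxPoints(r).tolist(),st[k,4]); 
dark(t,285,200,310,240,75); dark(s,195,183,220,220,75)
E
```

```text
[297.1547619  219.16666667] ((297.16717529296875, 219.03933715820312), (2.8629913330078125, 28.629915237426758), 13.240520477294922) [[292.49505615234375, 232.64588928222656], [299.05242919921875, 204.7770538330078], [301.83929443359375, 205.4327850341797], [295.28192138671875, 233.30162048339844]] 84
[206.26451613 203.83225806] ((206.66036987304688, 203.18865966796875), (6.043863773345947, 29.669878005981445), 15.945395469665527) [[199.6792449951172, 216.62261962890625], [207.83018493652344, 188.09432983398438], [213.64149475097656, 189.75469970703125], [205.4905548095703, 218.28298950195312]] 155
```

View pics/t_car.png

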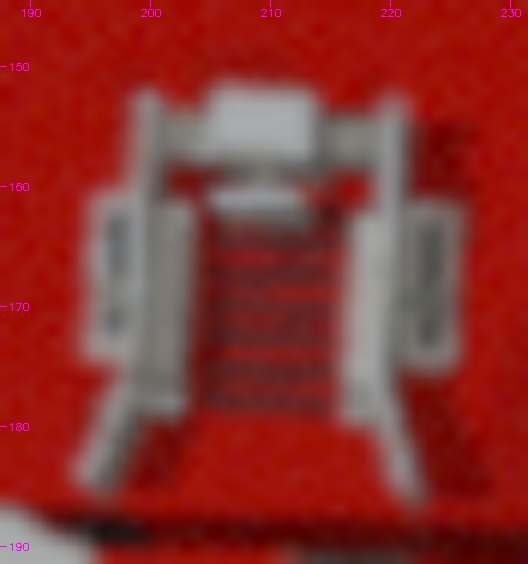

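View pics/s_car.png

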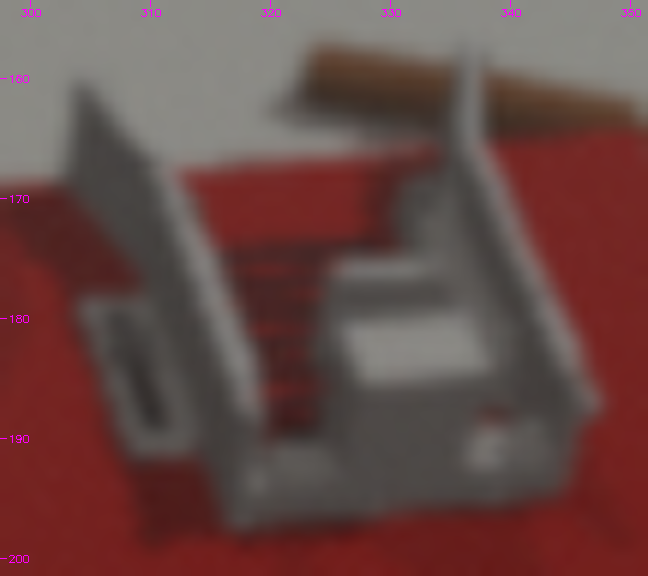

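```bash
cat > fit.py <<'E'
from h import *
t=get("top"); s=get("scene")
def tf(p,P):
    P=np.atleast_2d(P).astype(float); c,S=np.cos(p[2]),np.sin(p[2])
    return np.c_[p[0]+c*P[:,0]-S*P[:,1], p[1]+S*P[:,0]+c*P[:,1], P[:,2]]
E
python3 - <<'E'
from fit import *
# turner: handle centre lines
def fit(obs,x0):
    f=lambda p: np.concatenate([(proj(d,tf(p,P))-uv).ravel() for d,P,uv in obs])
    r=least_squares(f,x0); print(np.round(r.x,4), np.round(r.fun,2)); return r.x
H=[[-.056,0,.05],[-.166,0,.05]]
tT=[[300.45,204.6],[293.9,233.5]]; tS=[[203.6,216.8],[210.2,188.9]]
fit([(t,H,tT)],[.55,-.17,-.2])
fit([(s,[[-.056,0,.046],[-.166,0,.046]],tS)],[.55,-.17,-.2])
fit([(t,H,tT),(s,[[-.056,0,.046],[-.166,0,.046]],tS)],[.55,-.17,-.2])
print("tin",back(t,303.7,191.7,.018))
for n,e in {"L":[(185.6,135),(182.3,186.5)],"R":[(239,136.5),(238,188.5)],"F":[(182.3,186.5),(238,188.5)],"B":[(186,134.3),(239,136)]}.items():
    a,b=[back(t,*q,.23) for q in e]; print(n,a[:2].round(4),b[:2].round(4),np.degrees(np.arctan2(*(a-b)[1::-1])))
C=[[-.05,.043,.262],[-.05,-.043,.262],[.026,0,.271],[-.02,.0335,.262],[-.02,-.0335,.262]]
uT=[[196,185],[222.2,186],[208.8,162.2],[198.7,175.5],[219.8,177]]
fit([(t,C,uT)],[.58,.15,0])
E
```

```text
[ 0.5555 -0.1655 -0.2666] [-0.02  0.09  0.02 -0.09]
[ 0.5499 -0.1671 -0.3035] [ 0.07 -0.86 -0.08  0.99]
[ 0.5529 -0.1665 -0.288 ] [-0.05  0.7  -0.63  0.38  0.12 -0.17 -0.55  1.56]
tin [ 0.55555014 -0.1689234   0.018     ]
L [0.7282 0.2457] [0.5504 0.2565] -3.451623402847504
R [0.7167 0.0641] [0.5379 0.0712] -2.2686025426580767
F [0.5504 0.2565] [0.5379 0.0712] 86.13837862318924
B [0.7307 0.2444] [0.7184 0.0641] 86.12176345573621
[ 0.595   0.1612 -0.0547] [-0.43  0.16 -0.19 -0.23  0.69 -0.23  0.25  0.67 -0.33 -0.37]
```

The turner is at about (0.554, -0.166), yaw -0.28. The true seat is at about (0.595, 0.161), yaw -0.055, and the lid's middle line agrees with it. Next I move above the handle.

```bash
python3 -m creep '[[[0.4,-0.36,0,0.05,0],[1.1,-1,0.1,0.12,0],[1.8,-1.63,0.2,0.2,0],[2.5,-2.26,0.3,0.28,0],[3.2,-2.9,0.4,0.36,0],[3.9,-3.53,0.5,0.44,0],[4.6,-4.16,0.6,0.5,0],[5.2,-4.7,0.6,0.53,0]]]'
```

```text
t: 1.07
eef_pos: [0.3108, -0.3691, 0.2258]
ee_rot: [0.99, -0.14, -0.0, -0.0]
wrist_force: [-0.1, 1.0, -0.4]
finger_gap: 0.0855
```

```bash
python3 -m creep '[[[0.2,-0.6,0.2,0,0],[0.5,-1.5,0.4,0,0],[0.75,-2.4,0.7,0,0],[1.05,-3.3,1.0,0,0],[1.35,-4.2,1.2,0,0],[1.6,-5.1,1.5,0,0],[1.9,-6.0,1.8,0,0],[2.09,-6.6,1.9,0,0]]]'; python3 -m creep '[[[0,0,0,0,0],[0,0,0,0,0]]]'; python3 - <<'E'
from fit import *
crop(t,"t1",265,165,345,265,6); crop(s,"s1",160,120,260,260,4)
st=arm.state(); print(st["eef_pos"],st["ee_rot"],st["wrist_force"])
P=st["eef_pos"]; print(proj(t,P),proj(s,P))
E
```

```text
t: 1.73
eef_pos: [0.464, -0.1378, 0.1491]
ee_rot: [0.99, -0.138, -0.0, -0.0]
wrist_force: [-0.9, -0.3, 0.2]
finger_gap: 0.085
t: 1.9
eef_pos: [0.4636, -0.1394, 0.15]
ee_rot: [0.991, -0.137, -0.0, 0.0]
wrist_force: [0.7, -0.2, -1.1]
finger_gap: 0.0851
[ 0.46296606 -0.14085321  0.15041909] [ 9.90366438e-01 -1.38471301e-01 -3.97031523e-05  1.25032807e-04] [-1.28074648 -0.27784155 -0.69821072]
[[300.86844216 211.89851016]] [[202.62415108 182.73659129]]
```

View pics/t1.png

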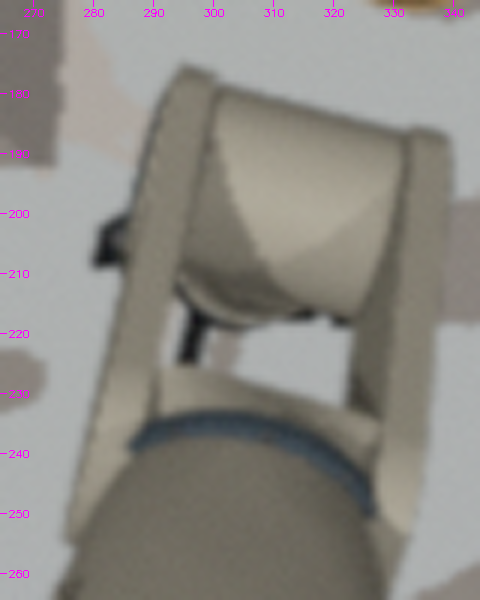

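View pics/s1.png

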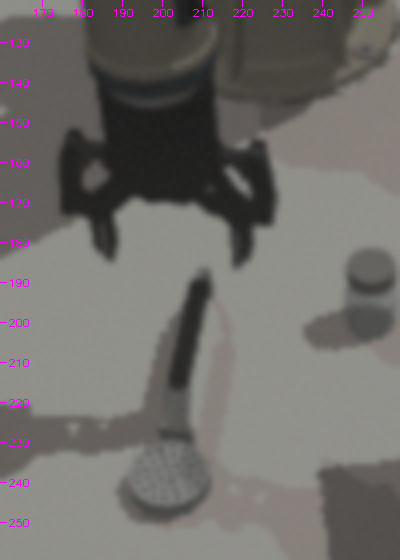

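The scene view shows the jaws at (108..240 px) straddling the handle at (207,200). Next I lower and grip.

```bash
python3 -m creep '[[[0,0,0.5,0,0],[0,0,1.1,0,0],[0,0,1.7,0,0],[0,0,2.2,0,0],[0,0,2.5,0,0],[0,0,2.6,0,0],[0,0,2.6,0,0],[0,0,2.6,0,0.3]]]'; python3 -m creep '[[[0,0,0,0,0.5],[0,0,0,0,0.6],[0,0,0,0,0.7],[0,0,0,0,0.8],[0,0,0,0,0.9],[0,0,0,0,1],[0,0,0,0,1],[0,0,0,0,1]]]';  python3 -m creep '[[[0,0,0,0,1],[0,0,0,0,1],[0,0,0,0,1],[0,0,0,0,1]]]'; python3 - <<'E'
from fit import *
crop(t,"t2",265,165,345,265,6); crop(s,"s2",160,120,260,260,4)
st=arm.state(); print(st["eef_pos"],st["ee_rot"],st["wrist_force"],st["ft_torque"])
E
```

```text
t: 2.67
eef_pos: [0.4633, -0.1413, 0.0469]
ee_rot: [0.99, -0.139, 0.0, 0.0]
wrist_force: [-0.7, 0.2, -0.4]
finger_gap: 0.0753
t: 3.33
eef_pos: [0.4634, -0.1406, 0.0468]
ee_rot: [0.99, -0.138, 0.0, 0.0]
wrist_force: [-1.3, 0.5, 6.1]
finger_gap: 0.0148
t: 3.67
eef_pos: [0.4634, -0.1406, 0.0468]
ee_rot: [0.99, -0.138, 0.0, 0.0]
wrist_force: [-1.6, -0.5, 5.9]
finger_gap: 0.0149
[ 0.4634036  -0.1405735   0.04677162] [ 9.90370794e-01 -1.38439968e-01  2.28643074e-04  1.11856862e-04] [-2.2711409   0.15722434  6.61981522] [-0.03552208  0.1772712   0.09947647]
```

View pics/s2.png

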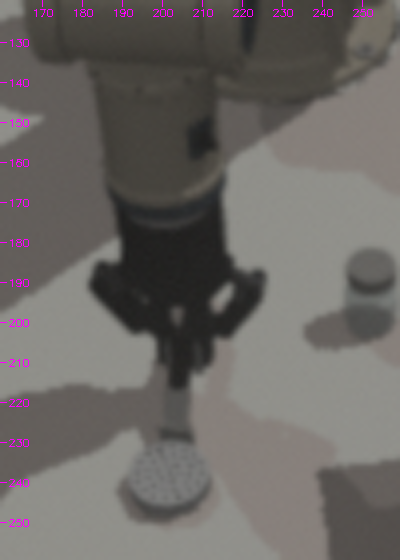

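Gripped at 14.9 mm. I lift gently and look.

```bash
python3 -m creep '[[[0,0,-0.05,0,1],[0,0,-0.15,0,1],[0,0,-0.3,0,1],[0,0,-0.5,0,1],[0,0,-0.75,0,1],[0,0,-1.0,0,1],[0,0,-1.25,0,1],[0,0,-1.5,0,1]]]'; python3 -m creep '[[[0,0,-0.25,0,1],[0,0,-0.5,0,1],[0,0,-0.75,0,1],[0,0,-1.0,0,1],[0,0,-1.2,0,1],[0,0,-1.3,0,1],[0,0,-1.35,0,1],[0,0,-1.35,0,1]]]';python3 - <<'E'
from fit import *
crop(t,"t3",265,165,345,265,6); crop(s,"s3",160,120,260,260,4)
st=arm.state(); print(st["eef_pos"],st["ee_rot"],st["wrist_force"],st["ft_torque"])
E
```

```text
t: 4.43
eef_pos: [0.4634, -0.1406, 0.1077]
ee_rot: [0.99, -0.139, 0.0, 0.0]
wrist_force: [0.5, -0.2, -2.8]
finger_gap: 0.015
t: 5.1
eef_pos: [0.4633, -0.1406, 0.1606]
ee_rot: [0.99, -0.139, 0.0, 0.0]
wrist_force: [0.3, 0.2, -2.8]
finger_gap: 0.0148
[ 0.46293406 -0.14042895  0.15992684] [ 9.90340876e-01 -1.38653658e-01 -3.29546679e-04 -5.80629999e-05] [-0.07594602  0.0478827  -3.24604268] [-0.00050285  0.11235002  0.00942199]
```

View pics/s3.png

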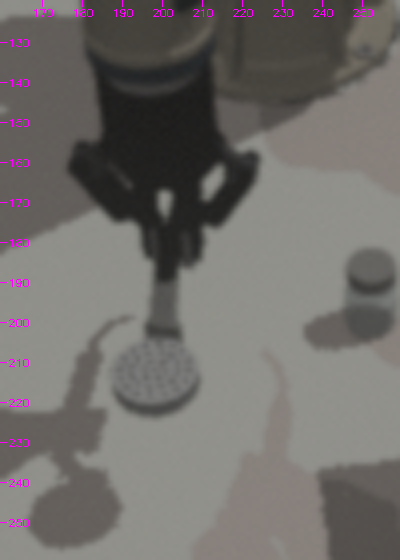

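View pics/t3.png

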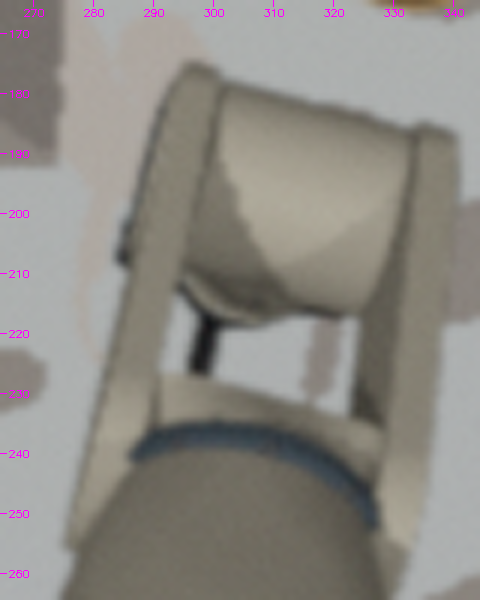

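```bash
python3 - <<'E'
from fit import *
crop(s,"s3b",180,195,220,235,14)
for z in (.115,.125,.131,.135):
    a=np.linspace(0,2*np.pi,5)[:-1]
    P=np.c_[.5556+.03*np.cos(a),-.169+.03*np.sin(a),np.full(4,z)]
    print(z,proj(s,[.5556,-.169,z]).round(1),proj(s,P).round(1).tolist())
fs=[]
E
```

```text
0.115 [[197.3 216.6]] [[198.5, 224.9], [208.2, 214.9], [196.2, 208.5], [186.3, 218.2]]
0.125 [[197.  214.2]] [[198.2, 222.5], [208.0, 212.5], [195.8, 206.1], [185.9, 215.8]]
0.131 [[196.8 212.7]] [[197.9, 221.0], [207.8, 211.1], [195.6, 204.7], [185.6, 214.3]]
0.135 [[196.6 211.7]] [[197.8, 220.1], [207.7, 210.1], [195.5, 203.7], [185.4, 213.4]]
```

View pics/s3b.png

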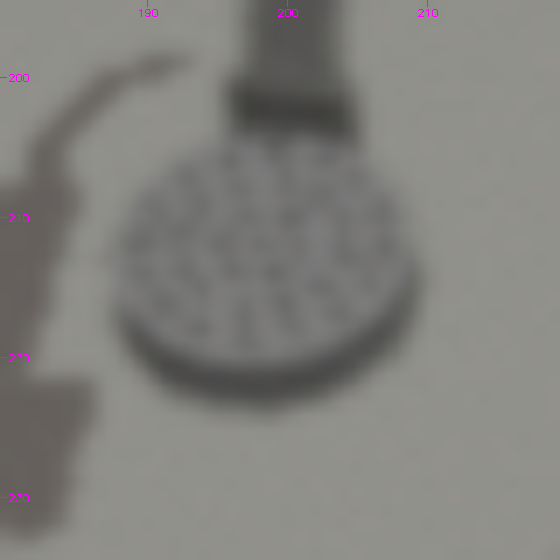

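```bash
python3 - <<'E'
from fit import *
st=arm.state(); p=st["eef_pos"]; psi=-.278
c,S=np.cos(psi),np.sin(psi)
for z in (.128,.131,.134):
    q=back(s,198.3,212.4,z); d=q-p; print(q,"toolx",d[0]*c+d[1]*S,"tooly",d[0]*S-d[1]*c)
E
```

```text
[ 0.55267081 -0.1648171   0.128     ] toolx 0.09298445448454117 tooly -0.001169426453980285
[ 0.5553567  -0.16482724  0.131     ] toolx 0.09557001303962012 tooly -0.0018967776150897245
[ 0.5580426  -0.16483737  0.134     ] toolx 0.09815557159469897 tooly -0.0026241287761991673
```

The tin's top centre is at (198.3,212.4), which puts it level and about on the turner's axis. I continue up, then carry it over while turning -0.223.

```bash
python3 -m creep '[[[0,0,-0.1,0,1],[0,0,-0.3,0,1],[0,0,-0.6,0,1],[0,0,-1.0,0,1],[0,0,-1.4,0,1],[0,0,-1.8,0,1],[0,0,-2.2,0,1],[0,0,-2.6,0,1]]]'; python3 -m creep '[[[0,0,-0.4,0,1],[0,0,-0.8,0,1],[0,0,-1.2,0,1],[0,0,-1.45,0,1],[0,0,-1.6,0,1],[0,0,-1.65,0,1],[0,0,-1.65,0,1],[0,0,-1.65,0,1]]]';python3 - <<'E'
from h import *
st=arm.state(); p=st["eef_pos"]; print(p,st["joint_positions"])
psi=-.278; c,S=np.cos(psi),np.sin(psi)
d=np.array([.39,.172])-p[:2]; print((d[0]*c+d[1]*S)/.04,(d[0]*S-d[1]*c)/.04)
E
```

```text
t: 6.07
eef_pos: [0.4631, -0.1405, 0.2658]
ee_rot: [0.99, -0.139, 0.0, 0.0]
wrist_force: [0.1, 0.2, -3.1]
finger_gap: 0.015
t: 6.73
eef_pos: [0.4628, -0.1404, 0.3296]
ee_rot: [0.99, -0.139, -0.001, -0.0]
wrist_force: [-0.1, 0.8, -2.6]
finger_gap: 0.0146
[ 0.46282477 -0.14037976  0.32958575] [-2.97612715e-01  5.59413888e-02  1.82800093e+00  3.10888788e-05
  1.25876544e+00  1.55139633e+00]
-3.8939016428064708 -7.010020023823145
```

```bash
python3 -m creep '[[[0,0,0,-0.01,1],[0,0,0,-0.035,1],[0,0,0,-0.075,1],[0,0,0,-0.12,1],[0,0,0,-0.165,1],[0,0,0,-0.2,1],[0,0,0,-0.218,1],[0,0,0,-0.223,1]]]'; python3 - <<'E'
from h import *
st=arm.state(); p=st["eef_pos"]; print(p,st["ee_rot"])
psi=2*np.arctan2(st["ee_rot"][1],st["ee_rot"][0]); print(psi); c,S=np.cos(psi),np.sin(psi)
d=np.array([.39,.172])-p[:2]; print((d[0]*c+d[1]*S)/.04,(d[0]*S-d[1]*c)/.04)
E
```

```text
t: 7.4
eef_pos: [0.463, -0.1405, 0.3297]
ee_rot: [1.0, -0.027, -0.001, -0.0]
wrist_force: [-0.1, 0.5, -3.0]
finger_gap: 0.0152
[ 0.46297475 -0.140451    0.32969332] [ 9.99630473e-01 -2.71776109e-02 -5.27795569e-04 -1.28429259e-04]
-0.05436192330111199
-2.2461005180622005 -7.7006085695382085
```

```bash
python3 -m creep '[[[-0.02,-0.08,0,0,1],[-0.07,-0.24,0,0,1],[-0.14,-0.48,0,0,1],[-0.23,-0.78,0,0,1],[-0.32,-1.1,0,0,1],[-0.42,-1.45,0,0,1],[-0.53,-1.8,0,0,1],[-0.63,-2.15,0,0,1]]]'; python3 -m creep '[[[-0.1,-0.35,0,0,1],[-0.2,-0.7,0,0,1],[-0.31,-1.05,0,0,1],[-0.41,-1.4,0,0,1],[-0.51,-1.75,0,0,1],[-0.61,-2.1,0,0,1],[-0.72,-2.45,0,0,1],[-0.82,-2.8,0,0,1]]]'; python3 -m creep '[[[-0.1,-0.35,0,0,1],[-0.2,-0.7,0,0,1],[-0.31,-1.05,0,0,1],[-0.41,-1.4,0,0,1],[-0.5,-1.7,0,0,1],[-0.57,-1.95,0,0,1],[-0.63,-2.15,0,0,1],[-0.67,-2.3,0,0,1]]]'; python3 -m creep '[[[-0.04,-0.15,0,0,1],[-0.08,-0.27,0,0,1],[-0.11,-0.36,0,0,1],[-0.12,-0.42,0,0,1],[-0.13,-0.45,0,0,1],[-0.13,-0.45,0,0,1],[-0.13,-0.45,0,0,1],[-0.13,-0.45,0,0,1]]]'; python3 - <<'E'
from fit import *
st=arm.state(); p=st["eef_pos"]; print(p,st["ee_rot"],st["wrist_force"])
cv2.imwrite("pics/s4f.png",s["pixels"][:,:,::-1])
crop(t,"t4",180,130,250,260,5-1); crop(s,"s4",260,90,380,220,5)
E
```

```text
t: 8.07
eef_pos: [0.4421, -0.0515, 0.3303]
ee_rot: [1.0, -0.028, 0.0, -0.0]
wrist_force: [0.3, 0.9, -4.3]
finger_gap: 0.0148
t: 8.73
eef_pos: [0.4152, 0.062, 0.3303]
ee_rot: [1.0, -0.027, -0.0, -0.0]
wrist_force: [0.4, 0.3, -2.2]
finger_gap: 0.0154
t: 9.4
eef_pos: [0.3939, 0.1548, 0.3303]
ee_rot: [1.0, -0.027, 0.0, -0.0]
wrist_force: [-0.6, -0.8, -2.7]
finger_gap: 0.0152
t: 10.07
eef_pos: [0.3904, 0.1718, 0.3303]
ee_rot: [1.0, -0.028, -0.0, 0.0]
wrist_force: [-0.1, 0.9, -2.2]
finger_gap: 0.0146
[0.39038192 0.1717911  0.33027156] [ 9.99615098e-01 -2.77426521e-02 -7.08070258e-06  3.45891922e-05] [-1.10236872 -0.26977333 -2.25638919]
```

View pics/s4.png

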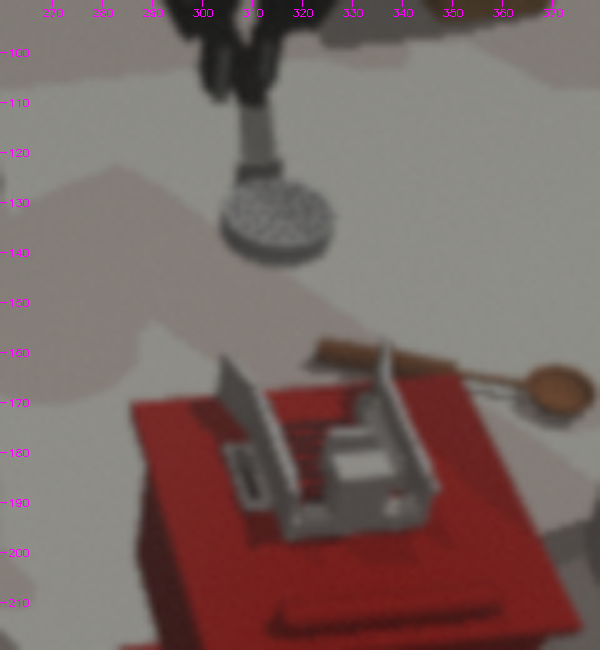

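View pics/t4.png

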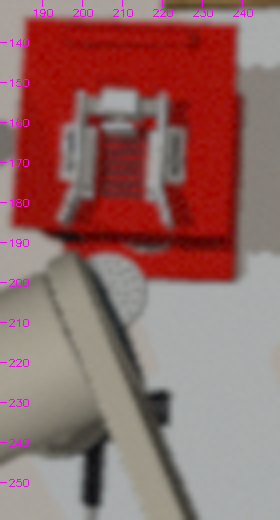

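```bash
python3 - <<'E'
from fit import *
st=arm.state(); p=st["eef_pos"]
crop(t,"t5",195,183,225,218,16); crop(s,"s5",298,118,332,146,18)
psi=2*np.arctan2(st["ee_rot"][1],st["ee_rot"][0]);c,S=np.cos(psi),np.sin(psi)
for n,d in(("t",t),("s",s)):
  for off in (.093,.097):
    C=np.array([p[0]+off*c,p[1]+off*S,p[2]-.0468+.018]); a=np.radians([0,90,180,270]);
    print(n,off,C.round(4),proj(d,C).round(2).tolist(),proj(d,C+np.c_[.03*np.cos(a),.03*np.sin(a),0*a]).round(1).tolist())
E
```

```text
t 0.093 [0.4832 0.1667 0.3015] [[206.37, 202.71]] [[206.3, 193.2], [196.8, 203.0], [206.4, 212.3], [216.0, 202.4]]
t 0.097 [0.4872 0.1665 0.3015] [[206.43, 201.43]] [[206.4, 191.9], [196.8, 201.7], [206.5, 211.0], [216.0, 201.1]]
s 0.093 [0.4832 0.1667 0.3015] [[314.42, 131.4]] [[318.1, 138.2], [325.1, 130.1], [310.9, 124.9], [303.6, 132.7]]
s 0.097 [0.4872 0.1665 0.3015] [[314.82, 132.3]] [[318.5, 139.1], [325.6, 131.0], [311.3, 125.7], [304.0, 133.6]]
```

View pics/t5.png

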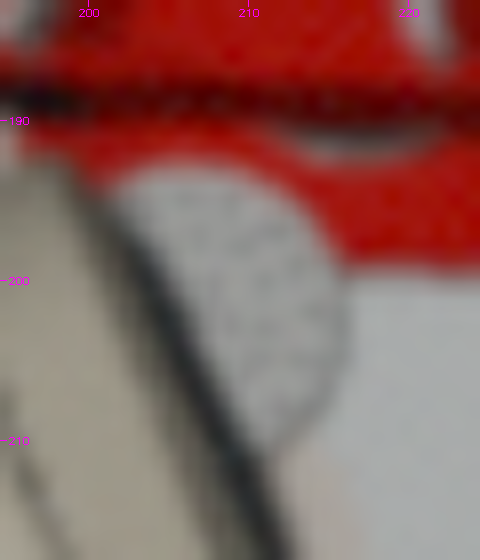

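View pics/s5.png

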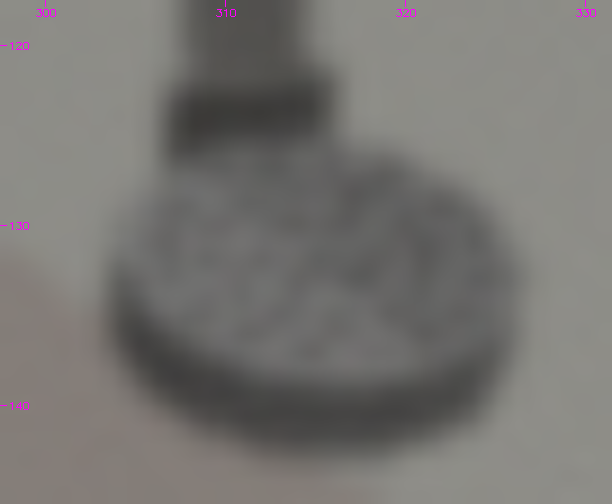

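```bash
cat > ov.py <<'E'
from fit import *
import sys
def overlay(d,p,name,box,k):
    u0,v0,u1,v1=box
    im=cv2.resize(d["pixels"][v0:v1,u0:u1,::-1],None,fx=k,fy=k,interpolation=cv2.INTER_CUBIC)
    L=[]
    for sg in (1,-1):
        L.append(([[.06,sg*.032,.262],[-.02,sg*.032,.262],[-.05,sg*.0415,.262],[-.05,sg*.0415,.244]],(0,255,0)))
        L.append(([[.026,sg*.023,.244],[-.018,sg*.023,.244],[-.018,sg*.032,.244]],(255,255,0)))
    L.append(([[.026,-.012,.258],[.026,-.012,.271],[.026,.012,.271],[.026,.012,.258]],(0,255,255)))
    for P,c in L:
        q=((proj(d,tf(p,P))-[u0,v0]+.5)*k).astype(int)
        cv2.polylines(im,[q.reshape(-1,1,2)],False,c,1)
    cv2.imwrite(f"pics/{name}.png",im)
if __name__=="__main__":
    p=[.595,.161,-.055]
    overlay(t,p,"ovt",(188,145,232,192),12); overlay(s,p,"ovs",(298,154,352,202),12)
E
python3 ov.py
```

```text
(no output)
```

View pics/ovt.png

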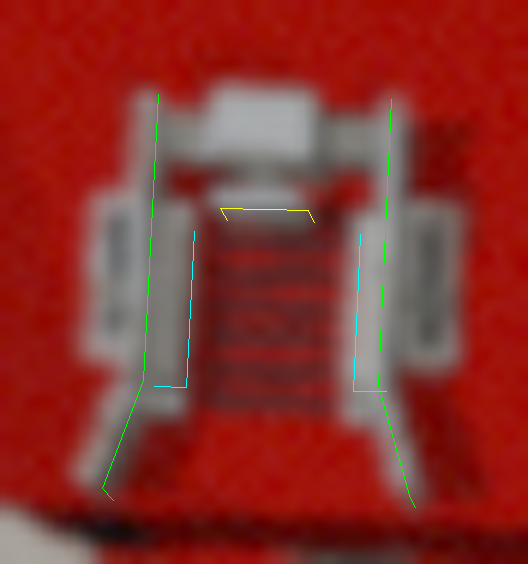

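View pics/ovs.png

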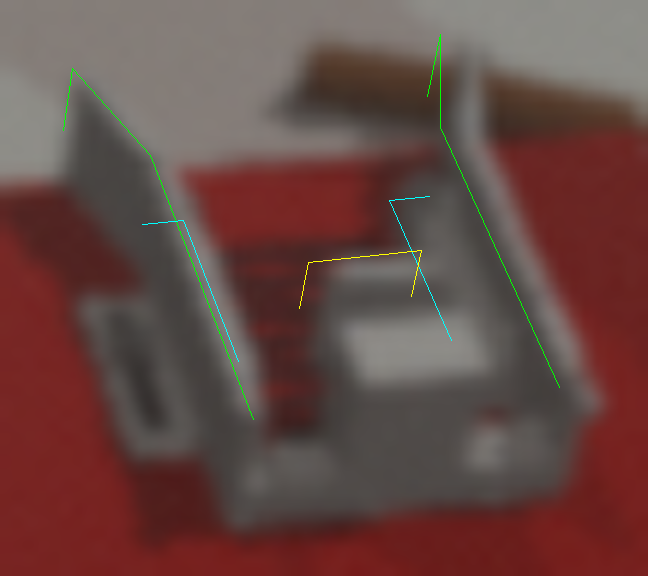

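The overlay puts the carrier about 2 to 3 mm more to +y than the tin's line. I shift by that, lower to carry height, move in until just in front of the flares and look again.

```bash
python3 -m creep '[[[0,-0.02,0.05,0,1],[0,-0.05,0.15,0,1],[0,-0.07,0.3,0,1],[0.02,-0.07,0.48,0,1],[0.1,-0.07,0.63,0,1],[0.2,-0.07,0.73,0,1],[0.35,-0.07,0.77,0,1],[0.5,-0.07,0.77,0,1]]]'; python3 -m creep '[[[0.15,0,0,0,1],[0.28,0,0,0,1],[0.39,0,0,0,1],[0.46,0,0,0,1],[0.5,0,0,0,1],[0.5,0,0,0,1],[0.5,0,0,0,1],[0.5,0,0,0,1]]]'; python3 - <<'E'
from ov import *
st=arm.state(); p=st["eef_pos"]; print(p,st["ee_rot"],st["wrist_force"])
crop(t,"t6",190,145,230,205,10); crop(s,"s6",295,130,355,200,9)
E
```

```text
t: 11.03
eef_pos: [0.411, 0.1735, 0.2989]
ee_rot: [1.0, -0.028, -0.0, 0.0]
wrist_force: [-0.1, 0.6, -3.2]
finger_gap: 0.0152
t: 11.7
eef_pos: [0.4302, 0.1726, 0.2995]
ee_rot: [1.0, -0.028, -0.0, 0.0]
wrist_force: [0.2, -1.1, -2.5]
finger_gap: 0.0148
[0.43021925 0.17260484 0.29952586] [ 9.99621279e-01 -2.75190304e-02 -9.50950073e-06 -2.11612262e-05] [ 0.77817427  0.51498435 -2.352529  ]
```

View pics/t6.png

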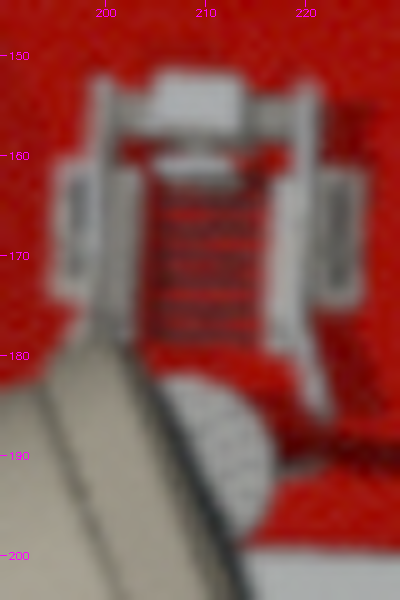

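View pics/s6.png

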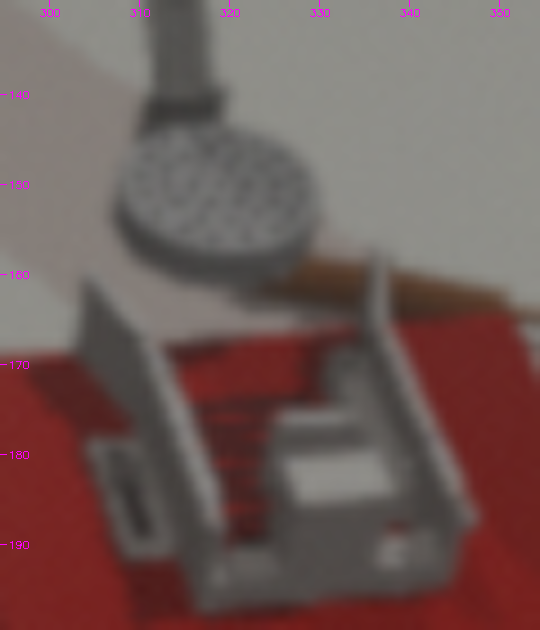

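The tin's top centre is at about (318.7,150) in the scene view, in line with the carrier. I trim by 0.7 mm and advance in small steps, watching the force.

```bash
python3 -m creep '[[[0.05,0.02,0,0,1],[0.15,0.02,0,0,1],[0.27,0.02,0,0,1],[0.4,0.02,0,0,1],[0.52,0.02,0,0,1],[0.62,0.02,0,0,1],[0.7,0.02,0,0,1],[0.75,0.02,0,0,1]]]'; python3 -m creep '[[[0.04,0,0,0,1],[0.09,0,0,0,1],[0.15,0,0,0,1],[0.21,0,0,0,1],[0.27,0,0,0,1],[0.32,0,0,0,1],[0.35,0,0,0,1],[0.35,0,0,0,1]]]'; python3 - <<'E'
from ov import *
st=arm.state(); p=st["eef_pos"]; print(p,st["ee_rot"],st["wrist_force"])
crop(t,"t7",190,145,230,205,10); crop(s,"s7",295,140,355,200,10)
E
```

```text
t: 12.47
eef_pos: [0.4609, 0.1701, 0.2994]
ee_rot: [1.0, -0.028, -0.0, 0.0]
wrist_force: [-0.6, 0.4, -3.1]
finger_gap: 0.0148
t: 13.13
eef_pos: [0.4746, 0.1693, 0.2995]
ee_rot: [1.0, -0.028, 0.0, -0.0]
wrist_force: [-0.4, 0.7, -2.7]
finger_gap: 0.0151
[0.47427099 0.1693455  0.29944561] [ 9.99618261e-01 -2.76283398e-02 -8.81534272e-05  1.68387134e-06] [-1.08861959 -0.80494891 -2.93323078]
```

View pics/t7.png

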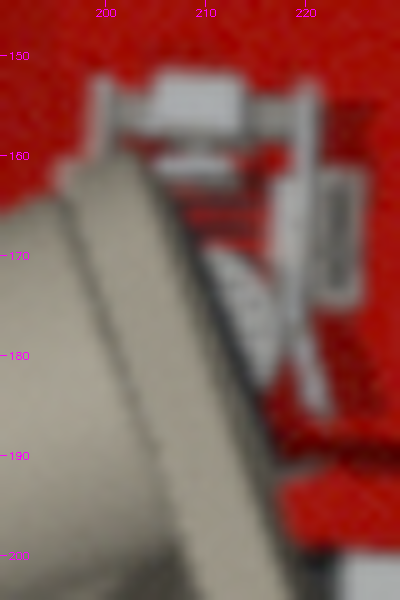

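View pics/s7.png

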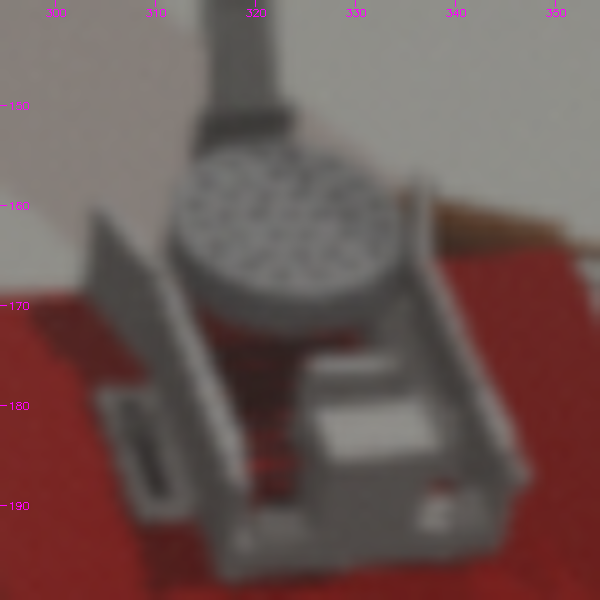

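Centred between the flares, with the tin's front about 21 mm before the plate. I move in slowly and average the force.

```bash
cat > f.py <<'E'
from h import *
def meas(n=8):
    F=[];T=[]
    for _ in range(n):
        get("top"); st=arm.state(); F.append(st["wrist_force"]);T.append(st["ft_torque"])
    psi=-.055; u=np.array([np.cos(psi),np.sin(psi),0]); v=np.array([-u[1],u[0],0])
    F=np.array(F); m=F.mean(0); print("t %.2f"%st["t"],"pos",st["eef_pos"].round(4),"along %.2f lat %.2f z %.2f"%(m@u,m@v,m[2]),"sd",F.std(0).round(2),"T",np.mean(T,0).round(3),"gap",round(st["finger_gap"],4))
if __name__=="__main__": meas()
E
python3 f.py; python3 -m creep '[[[0.03,0,0,0,1],[0.08,0,0,0,1],[0.14,0,0,0,1],[0.2,0,0,0,1],[0.26,0,0,0,1],[0.31,0,0,0,1],[0.35,0,0,0,1],[0.35,0,0,0,1]]]'; python3 f.py
```

```text
t 13.63 pos [0.4743 0.1694 0.2995] along 0.13 lat -0.26 z -2.63 sd [0.4  0.4  0.26] T [-0.012  0.101  0.008] gap 0.0149
t: 14.3
eef_pos: [0.4886, 0.1686, 0.2995]
ee_rot: [1.0, -0.028, 0.0, 0.0]
wrist_force: [0.6, -0.2, -2.6]
finger_gap: 0.0151
t 14.70 pos [0.4882 0.1686 0.2995] along 0.13 lat 0.16 z -2.51 sd [0.58 0.73 0.45] T [-0.007  0.13  -0.023] gap 0.0151
```

```bash
python3 -m creep '[[[0.04,0,0,0,1],[0.09,0,0,0,1],[0.12,0,0,0,1],[0.12,0,0,0,1]]]'; python3 f.py;  python3 -m creep '[[[0.03,0,0,0,1],[0.06,0,0,0,1],[0.09,0,0,0,1],[0.09,0,0,0,1]]]'; python3 f.py
```

```text
t: 15.03
eef_pos: [0.4934, 0.1683, 0.2995]
ee_rot: [1.0, -0.028, 0.0, -0.0]
wrist_force: [0.5, 1.1, -2.7]
finger_gap: 0.0147
t 15.43 pos [0.493  0.1683 0.2995] along 0.04 lat 0.03 z -2.47 sd [0.42 0.35 0.46] T [ 0.012  0.109 -0.002] gap 0.0151
t: 15.77
eef_pos: [0.497, 0.1681, 0.2995]
ee_rot: [1.0, -0.028, 0.0, -0.0]
wrist_force: [-0.1, -0.5, -2.6]
finger_gap: 0.0152
t 16.17 pos [0.4966 0.1681 0.2995] along 0.02 lat -0.11 z -2.78 sd [0.35 0.37 0.39] T [ 0.013  0.126 -0.   ] gap 0.015
```

```bash
python3 - <<'E'
from h import *
s=get("scene"); crop(s,"s8",295,140,355,200,10)
E
```

```text
(no output)
```

View pics/s8.png

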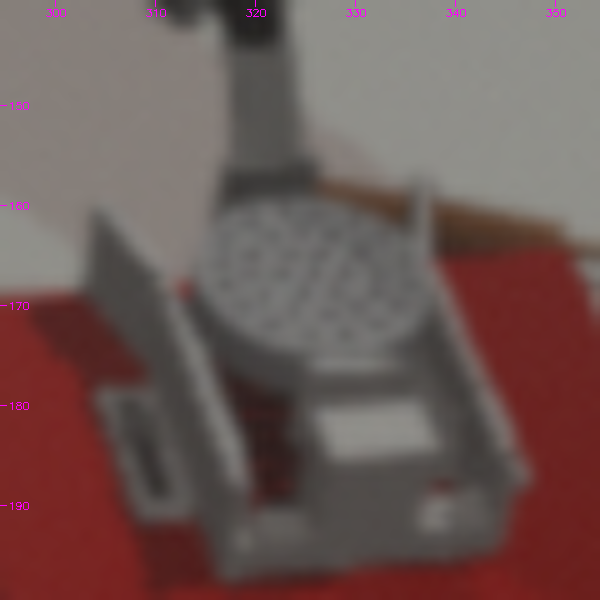

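```bash
for i in 1; do python3 -m creep '[[[0.03,0,0,0,1],[0.06,0,0,0,1],[0.08,0,0,0,1],[0.08,0,0,0,1]]]'; python3 f.py;  python3 -m creep '[[[0.03,0,0,0,1],[0.06,0,0,0,1],[0.08,0,0,0,1],[0.08,0,0,0,1]]]'; python3 f.py; done
```

```text
t: 16.55
eef_pos: [0.5, 0.1679, 0.2995]
ee_rot: [1.0, -0.028, -0.0, 0.0]
wrist_force: [0.3, 0.5, -3.6]
finger_gap: 0.0151
t 16.95 pos [0.4999 0.1679 0.2995] along 0.13 lat 0.07 z -2.84 sd [0.64 0.37 0.59] T [-0.005  0.114 -0.008] gap 0.0148
t: 17.28
eef_pos: [0.5033, 0.1677, 0.2995]
ee_rot: [1.0, -0.028, 0.0, -0.0]
wrist_force: [-0.3, -0.4, -3.4]
finger_gap: 0.0149
t 17.68 pos [0.5031 0.1678 0.2995] along -0.10 lat -0.24 z -2.76 sd [0.48 0.45 0.57] T [0.009 0.128 0.001] gap 0.015
```

```bash
python3 -m creep '[[[0.03,0,0,0,1],[0.05,0,0,0,1],[0.06,0,0,0,1],[0.06,0,0,0,1]]]'; python3 f.py;  python3 -m creep '[[[0.03,0,0,0,1],[0.05,0,0,0,1],[0.06,0,0,0,1],[0.06,0,0,0,1]]]'; python3 f.py;  python3 - <<'E'
from h import *
s=get("scene"); crop(s,"s9",295,140,355,200,10)
E
```

```text
t: 18.02
eef_pos: [0.5053, 0.1676, 0.2994]
ee_rot: [1.0, -0.028, -0.0, 0.0]
wrist_force: [-3.0, -0.4, -2.4]
finger_gap: 0.0149
t 18.42 pos [0.5053 0.1676 0.2994] along -2.40 lat -0.09 z -2.49 sd [0.52 0.62 0.48] T [0.016 0.538 0.008] gap 0.0148
t: 18.75
eef_pos: [0.5077, 0.1675, 0.2993]
ee_rot: [1.0, -0.028, -0.0, 0.0]
wrist_force: [-4.2, 0.1, -2.4]
finger_gap: 0.0146
t 19.15 pos [0.5078 0.1675 0.2994] along -4.17 lat 0.09 z -1.96 sd [0.55 0.52 0.29] T [0.062 0.875 0.012] gap 0.015
```

View pics/s9.png

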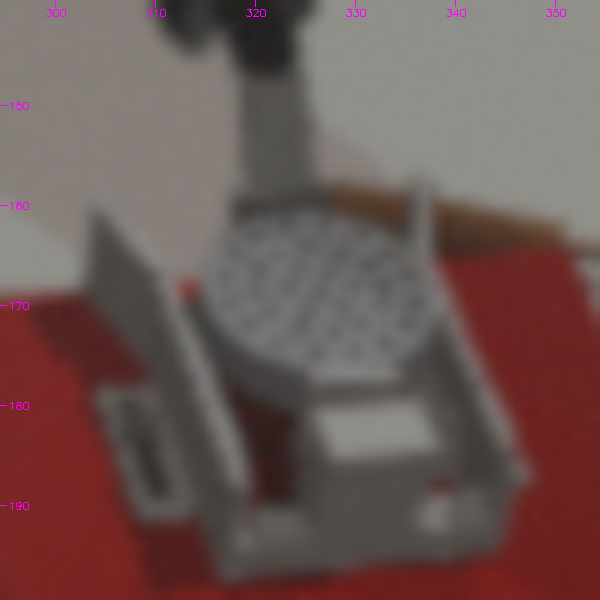

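Contact: along-force -4.2 N at x = 0.508, tin against the plate and clear of the posts in height. I go about 2 mm farther so it clears the posts, staying short of the stop.

```bash
python3 -m creep '[[[0.02,0,0,0,1],[0.04,0,0,0,1],[0.05,0,0,0,1],[0.05,0,0,0,1]]]'; python3 f.py;  python3 - <<'E'
from h import *
s=get("scene"); crop(s,"s10",300,145,350,200,12)
E
```

```text
t: 19.53
eef_pos: [0.5096, 0.1674, 0.2994]
ee_rot: [1.0, -0.028, -0.0, 0.0]
wrist_force: [-6.2, 0.4, -2.3]
finger_gap: 0.015
t 19.93 pos [0.5096 0.1673 0.2994] along -5.86 lat -0.07 z -1.82 sd [0.57 0.55 0.34] T [0.061 1.145 0.002] gap 0.0148
```

View pics/s10.png

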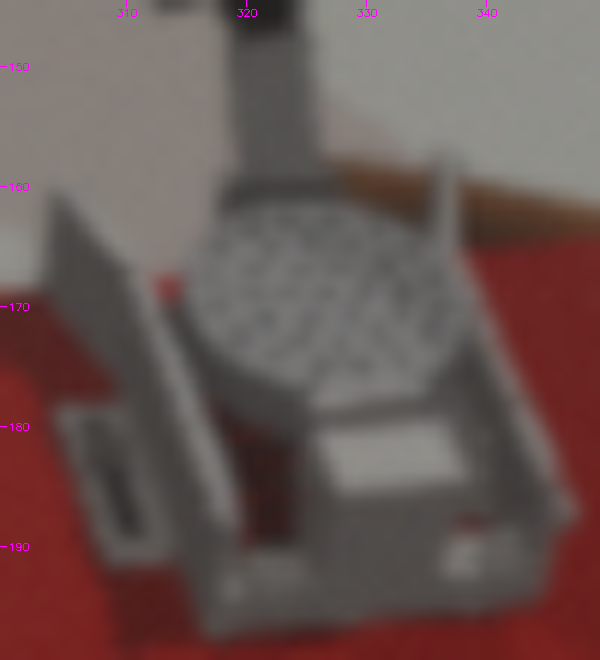

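5.9 N, which puts the tin about 1.4 mm past post-clear. I lower in steps and check the vertical force.

```bash
python3 -m creep '[[[0,0,0.03,0,1],[0,0,0.07,0,1],[0,0,0.11,0,1],[0,0,0.14,0,1],[0,0,0.14,0,1]]]'; python3 f.py; python3 -m creep '[[[0,0,0.02,0,1],[0,0,0.05,0,1],[0,0,0.08,0,1],[0,0,0.1,0,1],[0,0,0.1,0,1]]]'; python3 f.py
```

```text
t: 20.4
eef_pos: [0.5094, 0.1673, 0.2935]
ee_rot: [1.0, -0.028, -0.001, 0.0]
wrist_force: [-5.5, -0.4, -1.9]
finger_gap: 0.0147
t 20.80 pos [0.5095 0.1674 0.2937] along -5.62 lat 0.17 z -1.89 sd [0.45 0.45 0.42] T [0.061 1.149 0.008] gap 0.0147
t: 21.22
eef_pos: [0.5095, 0.1673, 0.2896]
ee_rot: [1.0, -0.028, -0.001, 0.0]
wrist_force: [-6.2, 0.5, -1.4]
finger_gap: 0.0151
t 21.62 pos [0.5095 0.1674 0.2898] along -6.08 lat 0.32 z -2.13 sd [0.37 0.26 0.71] T [0.087 1.128 0.   ] gap 0.0149
```

```bash
python3 -m creep '[[[0,0,0.02,0,1],[0,0,0.05,0,1],[0,0,0.07,0,1],[0,0,0.07,0,1]]]'; python3 f.py; python3 -m creep '[[[0,0,0.02,0,1],[0,0,0.05,0,1],[0,0,0.07,0,1],[0,0,0.07,0,1]]]'; python3 f.py;  python3 - <<'E'
from h import *
s=get("scene"); crop(s,"s11",300,145,350,200,12)
E
```

```text
t: 21.95
eef_pos: [0.5095, 0.1674, 0.2873]
ee_rot: [1.0, -0.028, -0.0, -0.0]
wrist_force: [-8.0, -0.2, 3.7]
finger_gap: 0.0149
t 22.35 pos [0.5095 0.1674 0.2874] along -8.05 lat -0.28 z 1.65 sd [0.52 0.38 0.47] T [ 3.900e-02  1.304e+00 -1.000e-03] gap 0.015
t: 22.68
eef_pos: [0.5094, 0.1675, 0.2846]
ee_rot: [1.0, -0.028, -0.0, -0.0]
wrist_force: [-8.1, 0.6, 3.1]
finger_gap: 0.015
t 23.08 pos [0.5094 0.1675 0.2846] along -8.50 lat -0.14 z 2.22 sd [0.35 0.41 0.7 ] T [0.091 1.331 0.005] gap 0.0149
```

View pics/s11.png

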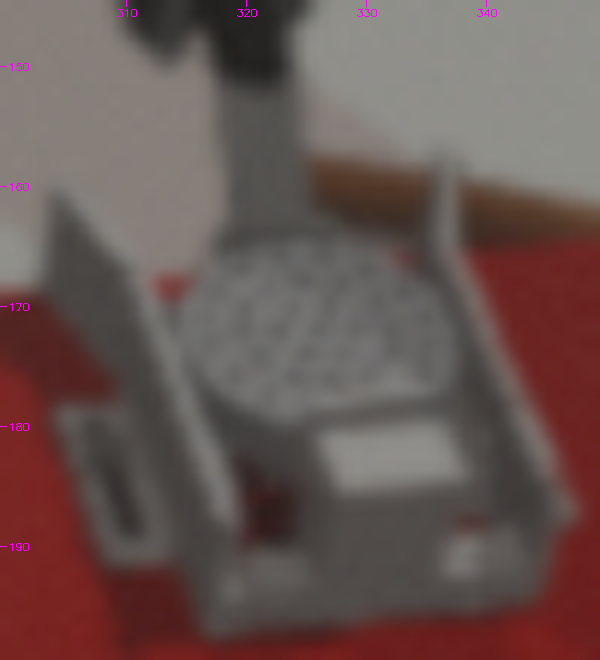

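Ledge contact showed at TCP z ≈ 0.2878, as predicted for the ledges (the posts would have shown at 0.293). The tin lies behind the posts. I ease back, lower another 1.5 mm, then draw out.

```bash
python3 -m creep '[[[-0.02,0,0,0,1],[-0.04,0,0,0,1],[-0.06,0,0.01,0,1],[-0.08,0,0.03,0,1],[-0.1,0,0.04,0,1],[-0.1,0,0.04,0,1]]]'; python3 f.py; python3 - <<'E'
from h import *
s=get("scene"); crop(s,"s12",300,145,350,200,12)
E
```

```text
t: 23.63
eef_pos: [0.5064, 0.1676, 0.2827]
ee_rot: [1.0, -0.028, 0.001, -0.0]
wrist_force: [-0.1, -0.3, -2.1]
finger_gap: 0.015
t 24.03 pos [0.506  0.1676 0.2827] along -0.04 lat 0.07 z -1.22 sd [0.57 0.38 0.37] T [ 0.003  0.011 -0.001] gap 0.0148
```

View pics/s12.png

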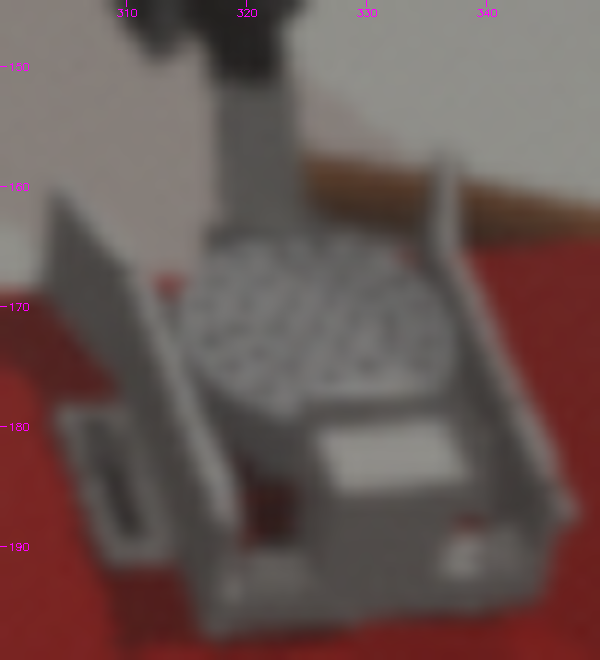

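```bash
python3 -m creep '[[[-0.04,0,0,0,1],[-0.1,0,0,0,1],[-0.18,0,0,0,1],[-0.26,0,0,0,1],[-0.34,0,0,0,1],[-0.42,0,0,0,1],[-0.5,0,0,0,1],[-0.5,0,0,0,1]]]'; python3 f.py; python3 - <<'E'
from h import *
s=get("scene"); crop(s,"s13",295,125,355,200,8)
E
```

```text
t: 24.75
eef_pos: [0.4852, 0.1687, 0.2827]
ee_rot: [1.0, -0.028, -0.0, 0.0]
wrist_force: [1.2, 0.3, -2.2]
finger_gap: 0.015
t 25.15 pos [0.486  0.1687 0.2826] along 0.07 lat 0.16 z -1.50 sd [0.37 0.48 0.64] T [-0.009  0.016 -0.004] gap 0.0149
```

View pics/s13.png

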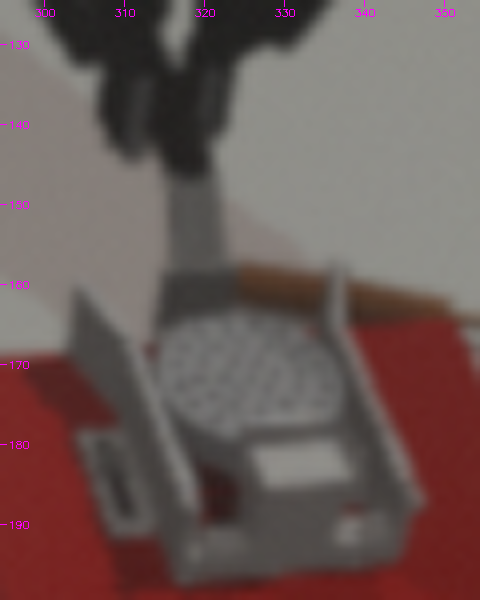

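The tin stays put and the turner slides free. I draw it fully out.

```bash
python3 -m creep '[[[-0.1,0,0,0,1],[-0.25,0,0,0,1],[-0.45,0,0,0,1],[-0.65,0,0,0,1],[-0.85,0,0,0,1],[-1.05,0,0,0,1],[-1.25,0,0,0,1],[-1.45,0,0,0,1]]]'; python3 -m creep '[[[-0.2,0,0,0,1],[-0.4,0,0,0,1],[-0.6,0,0,0,1],[-0.8,0,0,0,1],[-0.95,0,0,0,1],[-1.05,0,0,0,1],[-1.05,0,0,0,1],[-1.05,0,0,0,1]]]';python3 - <<'E'
from h import *
from f import meas
meas(4)
s=get("scene"); t=get("top"); crop(s,"s14",295,100,355,200,6); crop(t,"t14",185,140,245,260,5)
st=arm.state(); p=st["eef_pos"]
psi=2*np.arctan2(st["ee_rot"][1],st["ee_rot"][0]); print(psi); c,S=np.cos(psi),np.sin(psi)
d=np.array([.463,-.14])-p[:2]; print((d[0]*c+d[1]*S)/.04,(d[0]*S-d[1]*c)/.04)
E
```

```text
t: 25.87
eef_pos: [0.427, 0.172, 0.2828]
ee_rot: [1.0, -0.028, 0.0, -0.0]
wrist_force: [0.3, -0.3, -1.8]
finger_gap: 0.0152
t: 26.53
eef_pos: [0.3861, 0.1743, 0.2828]
ee_rot: [1.0, -0.027, 0.0, -0.0]
wrist_force: [-0.1, -0.5, -2.2]
finger_gap: 0.0149
t 26.73 pos [0.3864 0.1742 0.2827] along -0.34 lat -0.11 z -1.37 sd [0.23 0.37 0.34] T [-0.004 -0.023  0.019] gap 0.0148
-0.05544652301950729
2.350461591003614 7.736849535880023
```

View pics/s14.png

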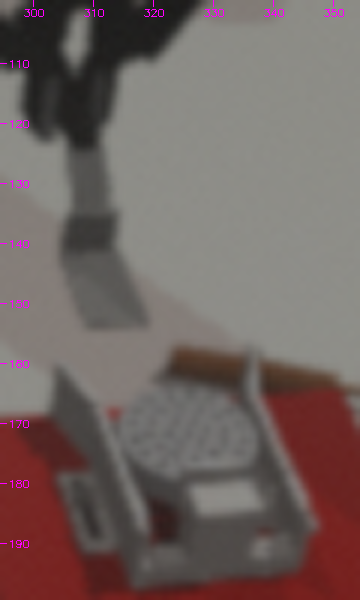

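View pics/t14.png

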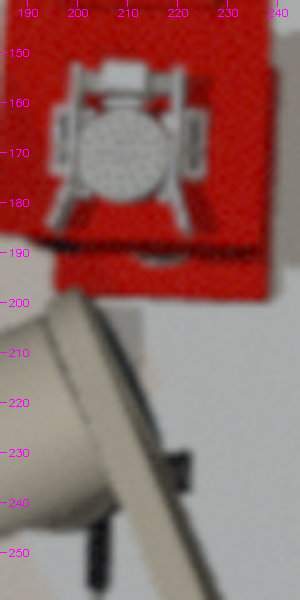

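The tin is seated: top view centre (209,169), between the walls and behind the posts. The blade is clear. I carry the turner back, sideways first and then forward.

```bash
python3 -m creep '[[[0,0.15,0,0,1],[0,0.45,0,0,1],[0,0.85,0,0,1],[0,1.35,0,0,1],[0,1.85,0,0,1],[0,2.35,0,0,1],[0,2.85,0,0,1],[0,3.35,0,0,1]]]'; python3 -m creep '[[[0.1,0.5,0,0,1],[0.3,1.0,0,0,1],[0.6,1.5,0,0,1],[0.95,2.0,0,0,1],[1.3,2.5,0,0,1],[1.65,3.0,0,0,1],[1.95,3.45,0,0,1],[2.15,3.85,0,0,1]]]'; python3 -m creep '[[[0.1,0.25,0,0.02,1],[0.17,0.4,0,0.06,1],[0.2,0.5,0,0.11,1],[0.2,0.54,0,0.16,1],[0.2,0.54,0,0.2,1],[0.2,0.54,0,0.223,1],[0.2,0.54,0,0.223,1],[0.2,0.54,0,0.223,1]]]';python3 - <<'E'
from fit import *
st=arm.state(); p=st["eef_pos"]
print(p, 2*np.arctan2(st["ee_rot"][1],st["ee_rot"][0]))
cv2.imwrite("pics/s15.png",s["pixels"][:,:,::-1])
E
```

```text
t: 27.5
eef_pos: [0.3784, 0.0392, 0.2827]
ee_rot: [1.0, -0.028, 0.0, 0.0]
wrist_force: [0.2, -0.3, -1.4]
finger_gap: 0.0149
t: 28.17
eef_pos: [0.4568, -0.1199, 0.2826]
ee_rot: [1.0, -0.028, 0.0, 0.0]
wrist_force: [0.4, 0.5, -1.7]
finger_gap: 0.0151
t: 28.83
eef_pos: [0.4626, -0.14, 0.2827]
ee_rot: [0.99, -0.138, -0.0, -0.0]
wrist_force: [0.6, -0.3, -2.6]
finger_gap: 0.015
[ 0.46271961 -0.13999151  0.28269868] -0.2772806570299338
```

View pics/s15.png

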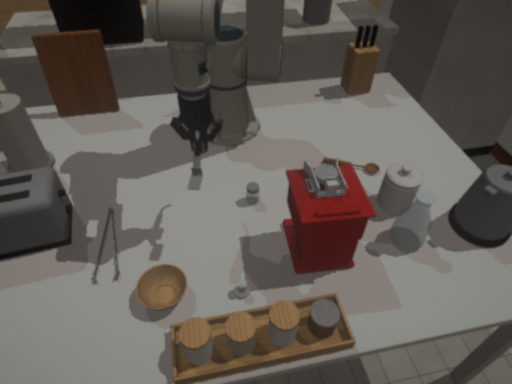

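All the bystanders stand as before. I lower the turner to its old place.

```bash
python3 -m creep '[[[0,0,0.15,0,1],[0,0,0.45,0,1],[0,0,0.9,0,1],[0,0,1.4,0,1],[0,0,1.9,0,1],[0,0,2.4,0,1],[0,0,2.9,0,1],[0,0,3.4,0,1]]]'; python3 -m creep '[[[0,0,0.5,0,1],[0,0,1.0,0,1],[0,0,1.4,0,1],[0,0,1.75,0,1],[0,0,2.0,0,1],[0,0,2.15,0,1],[0,0,2.2,0,1],[0,0,2.2,0,1]]]'; python3 f.py
```

```text
t: 29.6
eef_pos: [0.4627, -0.14, 0.1455]
ee_rot: [0.99, -0.138, 0.0, 0.0]
wrist_force: [0.2, -0.2, -1.6]
finger_gap: 0.0152
t: 30.27
eef_pos: [0.4628, -0.1401, 0.0585]
ee_rot: [0.99, -0.139, -0.0, -0.0]
wrist_force: [0.5, 0.3, -1.3]
finger_gap: 0.0152
t 30.67 pos [ 0.4631 -0.1402  0.0591] along -0.04 lat 0.11 z -1.43 sd [0.51 0.53 0.52] T [-0.012 -0.004  0.006] gap 0.0148
```

```bash
python3 -m creep '[[[0,0,0.08,0,1],[0,0,0.16,0,1],[0,0,0.22,0,1],[0,0,0.25,0,1],[0,0,0.25,0,1]]]'; python3 f.py; python3 -m creep '[[[0,0,0.02,0,1],[0,0,0.04,0,1],[0,0,0.05,0,1],[0,0,0.05,0,1]]]'; python3 f.py
```

```text
t: 31.08
eef_pos: [0.4625, -0.14, 0.0482]
ee_rot: [0.99, -0.139, -0.0, -0.0]
wrist_force: [0.1, -0.2, -0.9]
finger_gap: 0.0149
t 31.48 pos [ 0.4629 -0.1401  0.0488] along 0.04 lat 0.13 z -1.27 sd [0.32 0.54 0.78] T [ 0.01  -0.007 -0.006] gap 0.0149
t: 31.82
eef_pos: [0.4628, -0.1401, 0.0468]
ee_rot: [0.99, -0.139, -0.0, -0.0]
wrist_force: [-0.9, 0.6, 2.3]
finger_gap: 0.0155
t 32.22 pos [ 0.4628 -0.1401  0.0468] along -1.96 lat 0.41 z 4.37 sd [0.47 0.59 0.93] T [0.051 0.217 0.009] gap 0.0149
```

On the counter (+4.4 N). I release, retreat up and look.

```bash
python3 -m creep '[[[0,0,0,0,0.9],[0,0,0,0,0.7],[0,0,0,0,0.5],[0,0,0,0,0.3],[0,0,0,0,0.1],[0,0,0,0,0],[0,0,0,0,0],[0,0,0,0,0]]]'; python3 -m creep '[[[0,0,0,0,0],[0,0,-0.1,0,0],[0,0,-0.3,0,0],[0,0,-0.6,0,0],[0,0,-1,0,0],[0,0,-1.5,0,0],[0,0,-2,0,0],[0,0,-2.5,0,0]]]'; python3 -m creep '[[[-0.3,0,-0.7,0,0],[-0.8,0,-1.4,0,0],[-1.4,0,-2,0,0],[-2,0,-2.5,0,0],[-2.6,0,-3,0,0],[-3,0,-3,0,0],[-3.1,0,-3,0,0],[-3.1,0,-3,0,0]]]'; python3 - <<'E'
from fit import *
cv2.imwrite("pics/s16.png",s["pixels"][:,:,::-1])
crop(s,"s16a",180,180,230,255,8);crop(t,"t16",180,130,320,260,5);crop(s,"s16b",300,145,350,200,10)
E
```

```text
t: 32.88
eef_pos: [0.4629, -0.1401, 0.0467]
ee_rot: [0.99, -0.139, 0.0, 0.0]
wrist_force: [-0.3, -0.5, 0.4]
finger_gap: 0.0852
t: 33.55
eef_pos: [0.4627, -0.14, 0.1483]
ee_rot: [0.99, -0.139, 0.0, 0.0]
wrist_force: [1.0, -0.2, 0.5]
finger_gap: 0.0851
t: 34.22
eef_pos: [0.343, -0.1058, 0.2673]
ee_rot: [0.99, -0.139, 0.001, 0.0]
wrist_force: [1.0, 0.3, -1.1]
finger_gap: 0.0853
```

View pics/s16a.png

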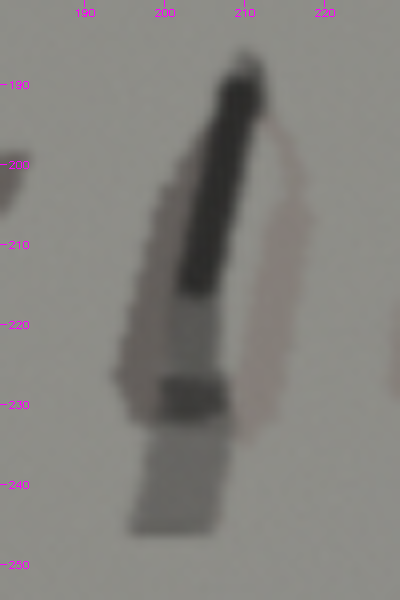

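View pics/t16.png

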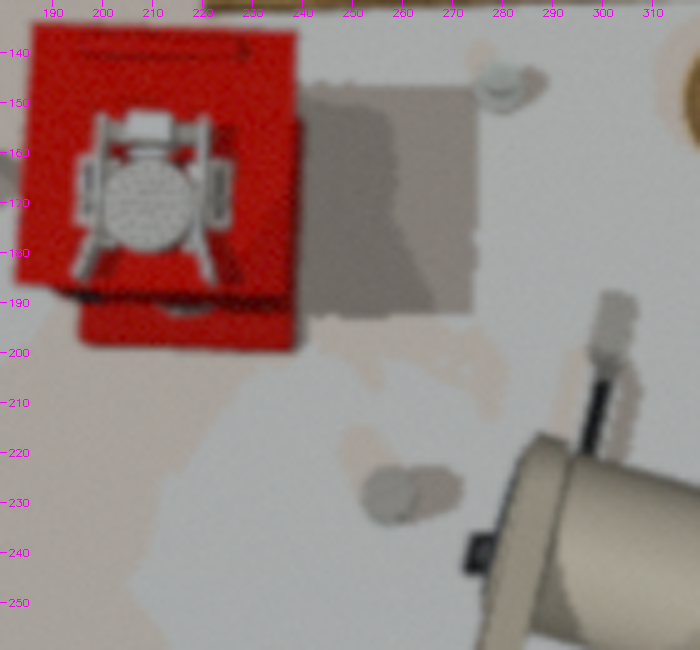

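View pics/s16b.png

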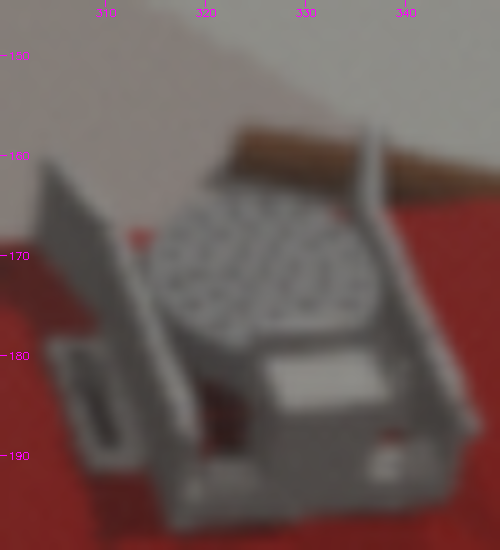

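View pics/s16.png

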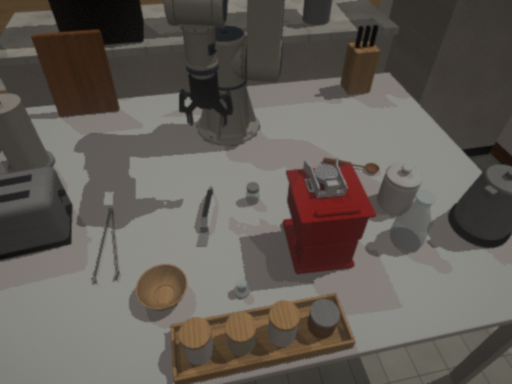

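The turner stands in its old place and the tin is in the carrier. One last check is an overlay of a flat seated tin on both views.

```bash
python3 - <<'E'
from fit import *
q=back(t,208.9,170.0,.259); print(q)
a=np.linspace(0,2*np.pi,60)
for d,n,b in((t,"ot",(188,145,232,192)),(s,"os",(300,150,350,195))):
    u0,v0,u1,v1=b;k=8
    im=cv2.resize(d["pixels"][v0:v1,u0:u1,::-1],None,fx=k,fy=k,interpolation=cv2.INTER_CUBIC)
    P=np.c_[q[0]+.03*np.cos(a),q[1]+.03*np.sin(a),0*a+.259]
    cv2.polylines(im,[((proj(d,P)-[u0,v0]+.5)*k).astype(int).reshape(-1,1,2)],True,(0,255,0),1)
    cv2.imwrite(f"pics/{n}.png",im)
h=[cv2.imread(f"pics/{n}.png") for n in("ot","os")]
m=max(x.shape[0] for x in h); cv2.imwrite("pics/oo.png",np.hstack([np.pad(x,((0,m-x.shape[0]),(0,0),(0,0))) for x in h]))
E
```

```text
[0.59707791 0.16348537 0.259     ]
```

View pics/oo.png

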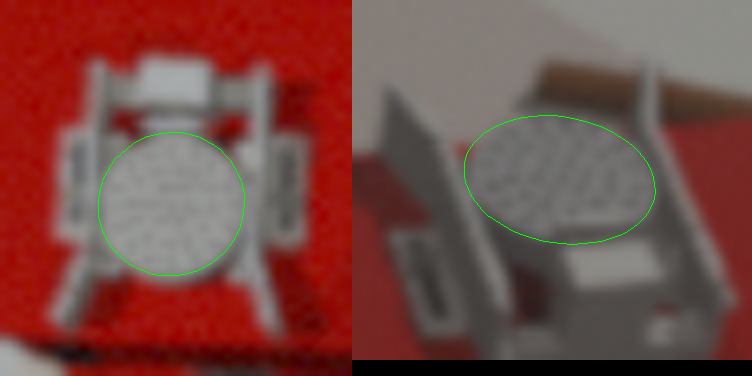

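The flat circle at z = 0.259 fits the tin in both views to about 1 px, so it is seated and level. I hand in.

```bash
python3 -m creep '[[[0,0,0,0,0],[0,0,0,0,0]]]'; python3 - <<'E'
from rig import job
print(job.sign_off())
E
```

```text
t: 34.58
eef_pos: [0.344, -0.1061, 0.2663]
ee_rot: [0.99, -0.139, -0.001, -0.0]
wrist_force: [0.7, 0.3, 0.0]
finger_gap: 0.0856
the job is handed in; nothing more can be done
None
```

The tin is in the carrier and the turner is back on the counter. I handed in at about 34.6 s of the 69 s; the sign-off reports no verdict.

**What I did:** I gripped the turner by its handle, lifted the tin on it and carried it level to the dispenser. I brought it in above the posts and pushed it against the sprung plate with about 5.9 N. I then lowered it behind the posts, drew the turner out, stood it at its old spot, released it and backed the arm away.

**Checks on the tin:** The ledges were felt at the predicted height (TCP z about 0.288). As the blade went on down past the ledges, the push rose to about 8.5 N, under the 15 N limit. A flat seated tin drawn over both final pictures fits to about 1 px (about 3 mm): level, behind the posts and central between the walls. There was no force left on the turner once it was eased back.

**Checks on the rest:** The turner looks level on blade and hook, though I saw that in pictures only. The bystanders and dispenser look unmoved, though I did not measure them. I never saw the lever directly, but nothing went near it.

**Disagreement:** The two cameras placed the carrier 2 to 3 mm apart sideways. I steered between them, and it went in with no noticeable sideways force.

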